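# Lock the glue-block hopper's flap and refill it from the tray

## Task

Refill the glue-block hopper: first lock its outlet flap by pushing the steel bar through both eyes in front of the flap and leave the bar there. Then tip all five wooden blocks from the green tray into the top of the hopper without dropping any on the bench, and set the empty tray back down flat on the bench. Leave the glue bottle and the hand plane where they are.

Things in the scene. Friction and masses are not known exactly. Their poses are not given: they have to be found in the camera images.
- hopper: Fixed plywood hopper, box 180 (its x) by 170 mm (its y), walls 8-10 mm, open top, rim 190 mm above the bench. Origin on the bench under the box's centre, z up. Pour in over the -y wall (outer face y=-85). A slide floor falls 26 deg from there to an open-topped spout, 84 mm wide inside, cheeks 100 mm high, that sticks out on the +y side from y=85 to 148 mm and ends at the red flap.
- hopper_mouth (a point): Centre of the hopper's open top, at rim height (190 mm above the bench).
- flap (a joint): Red flap at the spout's end, 80 mm wide, 62 mm tall, hinged along its top edge 97 mm above the bench, outer face at hopper y=145 mm. 0 = hanging shut, up to 1.3 rad as its foot swings outward (hopper +y). It hangs loose: blocks push it open and run out unless the bar is across it.
- eye_near (a point): Centre of the round 20 mm hole in the dark steel eye plate (6 mm thick, 56 mm along hopper y, 44 mm tall) on the spout's -x cheek: at hopper (-50, 156, 55) mm. The hole's axis runs along hopper x; the plate's outer face is at hopper x=-53 mm. The space beyond it (hopper -x) is free.
- eye_far (a point): Centre of the like hole in the plate on the +x cheek, at hopper (50, 156, 55) mm, in line with the first. The bar goes through both holes, in front of the flap, and its point should come well out (10 mm or more) beyond this plate's outer face (x=53 mm).
- bar: Loose locking bar of round steel, 12 mm thick, lying flat on the bench, 160 g: a straight arm 188 mm long along its +x with a round point, and a red crank leg 36 mm long along its +y at the other end. Origin on the underside of the bend; the arm's axis is 6 mm above it. Let go in the eyes, it drops 4 mm onto the holes' lower edges and the leg swings down.
- bar_tip (a point): Point of the bar, at bar (188, 0, 6) mm.
- bar_bend (a point): Axis of the bar at its bend, at bar (0, 0, 6) mm.
- bar_grip (a point): Good place to hold the bar's arm, at bar (35, 0, 6) mm; held there from above with the grip point 77 mm from the spout's centre line (hopper x=-77), the fingers clear the near plate and the point is 23 mm beyond the far one.
- tray: Loose green steel scoop tray, 110 mm wide (its x), pan from y=-70 to +94 mm, floor 4 mm, sides and back 40 mm high, open at its +y end with a lip rising 12 deg over the last 25 mm. 0.28 kg, 0.45 kg full. Origin on the underside below the pan's middle, z up. Blocks start sliding at 9 to 14 deg of tilt; with the lip 50 to 70 deg down they all run out.
- tray_handle (a point): Middle of the tray's brown wooden stem handle, at tray (0, -112, 30) mm: the stem is 24 mm wide (tray x), 22 mm tall and runs back along tray y from -70 to -152 mm. Pinch it across its width.
- tray_lip (a point): Middle of the tray's pouring edge, at tray (0, 93.5, 9) mm.
- block0: Centre of wooden glue block 0, 28 by 28 by 60 mm, 34 g, one of five lying loose in the tray.
- block1: Centre of wooden glue block 1, 28 by 28 by 60 mm, 34 g, one of five lying loose in the tray.
- block2: Centre of wooden glue block 2, 28 by 28 by 60 mm, 34 g, one of five lying loose in the tray.
- block3: Centre of wooden glue block 3, 28 by 28 by 60 mm, 34 g, one of five lying loose in the tray.
- block4: Centre of wooden glue block 4, 28 by 28 by 60 mm, 34 g, one of five lying loose in the tray.
- glue: White glue bottle, 60 mm thick, 150 mm tall, standing; leave alone. Origin under its centre.
- plane: Wooden hand plane, 160 by 55 mm, about 105 mm tall; leave alone. Origin under its centre.
There are look-alikes about, which are no part of the job. What is shaped like the block4 but pink is not meant. What is shaped like the block3 but orange is not meant.

How it is judged:
By the outcome, as a careful person would: the job done as asked, in the order asked, and still so for the second after the job is handed in, with the robot touching nothing.
It also fails if it takes over 72 s, if anything falls off the work surface, if the arm or the gripper's body presses on something with over 40 N, if the wrist force passes 120 N, or if a joint passes its speed limit or range.

## Robot

A 6-joint arm with a two-finger parallel gripper is mounted at the origin on the work surface. World frame = base frame: x ahead of the robot, y to its left, z up, the work surface at z = 0. Lengths are in m, angles in rad, forces in N, time in s.
With the tool pointing down it reaches from about 0.35 to 0.85 m from the base axis. Payload 8.1 kg.
Tool frame: the origin (TCP) lies midway between the tips of the shut fingers; the grasp point (between the pads) lies 19 mm behind it; z points along the fingers, y is the direction in which the jaws open and shut (so a half turn about z gives the same grasp; the last joint's range is limited). The gripper opens to 93 mm and grips with 3 to 60 N. Pads are 15 mm wide; open, the fingers measure 128 mm over their backs; the gripper's body (75 mm by 188 mm) begins 65 mm behind the grasp point.
Start: joints at [1.083, 0.13, 1.488, -0, 1.523, -0.085], TCP at [0.235, 0.552, 0.219] pointing down, gripper open.
Joint ranges: [-2.96, 2.96], [-0.89, 2.26], [0.02, 2.5], [-1.34, 4.48], [0, 2.73], [-2.66, 2.66]. Speed limits (rad/s): [2.39, 2.39, 2.79, 3.14, 3.14, 3.14].

## Interface

Orientations are given as a rotation vector (axis times angle).
In Python, from plant import robot gives the robot as it stands. The module is installed in compiled form; this text tells all that it offers.
- The arm moves only by the shell command python3 -m pendant 'ROWS' [FORCE]. ROWS is JSON, a list of rows, each an object with "translation": the shift along the tool's x, y, z in mm, a list of three; "twist": the turn, a rotation vector about the tool's x, y, z in rad, a list of three; "grip": the opening, from -1 (shut) to 1 (fully open). A call has exactly 10 rows; each row shifts and turns the pose as measured when the row begins, along the tool's axes as they then stand; what a row does not reach is not made up. A row lasts 1/10 s, in which the tool goes at most 50 mm and 8.59 degrees, less where a joint would pass 70% of its speed; a pose out of reach is approached as far as the arm can. A call is refused whole if a number of a shift passes 50 or a number of a turn 0.15, either way. A call with a gripper value outside its range is refused whole. The fingers move at their own pace and stop on an object; FORCE is the grip in N (left out, the last holds). Time passes only in rows, so rows that do not move let the fingers close, or fill a call up. It gives the time, the measured TCP pose, the force and the opening at its end, in the units of the state.
- robot.read_state(): the state, without advancing time (a new reading comes with each control period).
- robot.read_camera(name): name is "side" or "top" or "wrist"; returns (picture, depth): 420x560x3 uint8, red, green, blue; 420x560 float32, m along the optical axis (not along the pixel's ray), 0 where there is no reading.
- robot.camera_info(name): a dict with "vertical_fov" (degrees; the focal length in pixels is half the picture's height over the tangent of half this angle, whatever the lens; pixels are square), "cx", "cy" (the principal point, pixels), "cam_to_world" (4x4, takes a point from camera to world coordinates). Camera axes: x right, y up, looking along -z (the intrinsics and any distortion apply to the point x, -y, -z); pixel columns grow to the right and rows downward; lengths in m; the calibration is good to about 2 mm. A picture is of the moment at which its call begins: read the wrist's pose just before it. camera_info takes no time and is no camera call; for the wrist camera it gives the pose at the moment of the call.
- robot.close_job(): hands the job in, once; it reports no verdict.
The state is a dict: "t": time; "q": joint angles; "dq": joint speeds; "joint_torque": joint torques, N m; "tool_pos": TCP position; "orientation": TCP orientation; "force": force on the tool from outside, world axes, zero at the start; "wrist_torque": the same for the moment, N m; "opening": finger opening in m.
Only numpy, scipy, OpenCV 4.12 (cv2) and the standard library are available. Lean on these libraries where they do the work, as an engineer would, in place of code of your own. Each camera call takes 0.05 s, during which the arm holds its last target. There are 200 camera calls.

## Working session

There is one attempt and no reset: what is moved stays moved. The work goes in short steps, Python scripts to look and compute and a shell command to move; the robot and the scene stay as the last step left them, time stands still between calls to the robot, and variables do not carry over. Pictures are saved under pics/ and viewed, about 8 in all and at most 12, crops included, and the job is handed in when it is done.

```bash
mkdir -p pics; cat > h.py <<'E'
import numpy as np, cv2
from plant import robot
from scipy.spatial.transform import Rotation as R
def snap(n):
    info=robot.camera_info(n); p,d=robot.read_camera(n); return p,d,info
def pts(d,info):
    f=d.shape[0]/2/np.tan(np.radians(info['vertical_fov'])/2)
    v,u=np.indices(d.shape); T=np.array(info['cam_to_world'])
    c=np.stack([(u-info['cx'])/f*d,-(v-info['cy'])/f*d,-d],-1)
    return c@T[:3,:3].T+T[:3,3]
E
python3 - <<'E'
from h import *
for n in ['top','side']:
    p,d,i=snap(n); print(n,{k:np.round(v,3).tolist() if not isinstance(v,str) else v for k,v in i.items()})
    cv2.imwrite(f'pics/{n}0.png',p[:,:,::-1]); np.savez(f'{n}0.npz',p=p,d=d,P=pts(d,i))
print(robot.read_state())
E
```

```text
top {'vertical_fov': 56.244, 'cx': 281.9, 'cy': 203.654, 'cam_to_world': [[-0.02, 0.989, -0.149, 0.307], [-1.0, -0.021, -0.002, -0.013], [-0.005, 0.148, 0.989, 1.202], [0.0, 0.0, 0.0, 1.0]]}
side {'vertical_fov': 44.801, 'cx': 272.019, 'cy': 206.788, 'cam_to_world': [[0.873, 0.385, -0.298, 0.105], [-0.487, 0.677, -0.551, -0.642], [-0.01, 0.627, 0.779, 1.043], [0.0, 0.0, 0.0, 1.0]]}
{'t': 0.1, 'q': array([ 1.08262271e+00,  1.31089389e-01,  1.48916284e+00, -4.28821249e-05,
        1.52299608e+00, -8.53840258e-02]), 'dq': array([ 0.00022598, -0.00252507, -0.00332508, -0.00023541, -0.00109419,
       -0.00096003]), 'joint_torque': array([ 3.63948211e-04, -5.61344755e+01, -4.93093264e+01,  7.69571029e-02,
        2.91486183e-02, -4.92789263e-05]), 'tool_pos': array([0.23493665, 0.55153569, 0.21769425]), 'orientation': array([-6.28343160e-01, -3.07767748e+00,  2.51318023e-03]), 'force': array([-0.35956213,  0.1654691 , -0.04018085]), 'wrist_torque': array([-0.00727428,  0.02890076,  0.01933579]), 'opening': 0.0923320618215897}
```

View pics/top0.png

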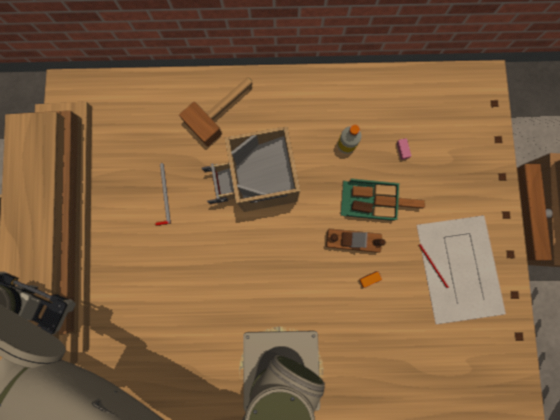

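View pics/side0.png

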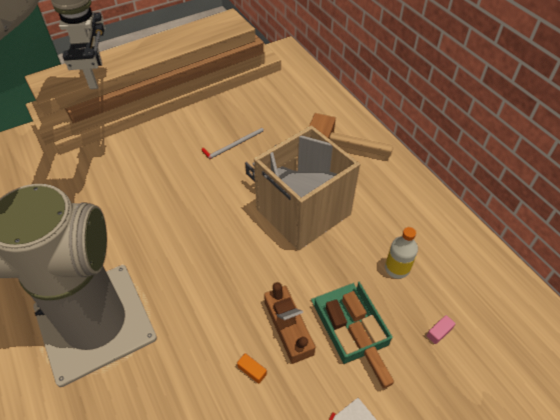

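The top view shows the hopper around (265,165), with its spout and dark eyes at (215,185) pointing left, which is world +y. The bar runs from its red leg at (163,223) up to its tip at (164,165). The tray is at (372,200) with its lip to the left and its handle to the right. The plane is at (355,240) and the glue at (349,138). The pink and orange look-alikes are at (404,148) and (370,279).

```bash
cat > m.py <<'E'
from h import *
A=np.load('top0.npz'); p,d,P=A['p'],A['d'],A['P']
v,u=np.indices(d.shape); ok=d>0
def box(a,b,c,e): return (u>=a)&(u<=c)&(v>=b)&(v<=e)&ok
print('bench z',np.median(P[box(300,300,350,330)],0))
m=box(195,120,310,215)&(abs(P[...,2]-.19)<.008); r=P[m][:,:2]
(c,s,a)=cv2.minAreaRect((r*1000).astype(np.float32)); print('rim',m.sum(),c,s,a, np.median(P[m][:,2]))
hsv=cv2.cvtColor(p,cv2.COLOR_RGB2HSV)
red=box(150,215,175,230)&(hsv[...,1]>190)&((hsv[...,0]<6)|(hsv[...,0]>174))
print('red',red.sum(),np.c_[u[red],v[red]].mean(0),P[red].mean(0))
bar=box(155,155,178,222)&(hsv[...,1]<70)&(hsv[...,2]>90)
q=P[bar]; print('bar',bar.sum(),np.median(q[:,2])); 
l=cv2.fitLine((q[:,:2]).astype(np.float32),cv2.DIST_HUBER,0,.01,.01).ravel(); t=(q[:,:2]-l[2:])@l[:2]; print(l, 'ends',l[2:]+t.min()*l[:2],l[2:]+t.max()*l[:2])
g=box(335,170,405,230)&(hsv[...,0]>60)&(hsv[...,0]<95)&(hsv[...,1]>90)
(c,s,a)=cv2.minAreaRect((P[g][:,:2]*1000).astype(np.float32)); print('tray',g.sum(),c,s,a)
hd=box(401,190,428,215)&(P[...,2]>.02); q=P[hd]; print('handle',hd.sum(),q.mean(0),q.min(0),q.max(0))
l=cv2.fitLine((q[:,:2]).astype(np.float32),cv2.DIST_HUBER,0,.01,.01).ravel();print(l)
dark=box(200,160,232,210)&(P[...,2]>.06)&(P[...,2]<.095)&(p.max(-1)<80)
for w in (dark&(v<185),dark&(v>=185)): print('eye',w.sum(),P[w].mean(0),P[w].min(0),P[w].max(0))
cv2.imwrite('pics/crop.png',cv2.resize(p[110:250,140:440,::-1],None,fx=2.6,fy=2.6,interpolation=cv2.INTER_CUBIC))
E
python3 m.py
```

```text
bench z [ 0.15078408 -0.13150172  0.00037212]
rim 1104 (567.5343627929688, 41.812843322753906) (182.307861328125, 169.76991271972656) 9.666794776916504 0.1900798845321613
red 28 [161.03571429 222.75      ] [0.43433776 0.35900125 0.01221219]
bar 183 0.012217236453831104
[0.9908223  0.13517076 0.55640846 0.35372284] ends [0.44193164 0.33810559] [0.6193021  0.36230297]
tray 605 (490.3336181640625, -275.6490478515625) (159.34585571289062, 109.46463775634766) 82.97531127929688
handle 204 [ 0.47573842 -0.39929304  0.03963409] [ 0.46158334 -0.43529681  0.02395812] [ 0.49126834 -0.36444206  0.04591143]
[ 0.11469562  0.9934007   0.47573844 -0.39929304]
eye 56 [0.58593223 0.17993597 0.07333098] [0.54257223 0.14528324 0.0602071 ] [0.59290835 0.22054485 0.08799587]
eye 58 [0.49627733 0.16723252 0.07405968] [0.48619166 0.13438667 0.06029672] [0.52837671 0.20242484 0.08564739]
```

View pics/crop.png

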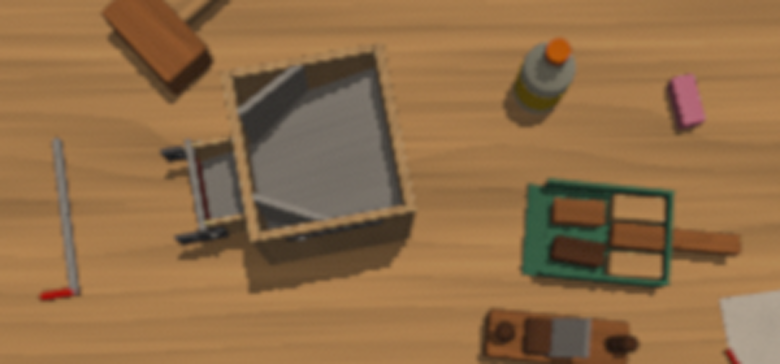

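The crop agrees with the measured poses. The bar's tip points to world +x, the hopper's y axis is about 9.7° from world +y, and there are 3 blocks or more in the tray, whose lip is towards the hopper. I'll move over the bar and look with the wrist camera.

```bash
cat >> h.py <<'E'
def todo(pos,Rt=None):
    s=robot.read_state(); Rc=R.from_rotvec(s['orientation'])
    print('t',round(s['t'],2),'pos',np.round(s['tool_pos']*1000,1),'shift mm',np.round(Rc.inv().apply(np.array(pos)-s['tool_pos'])*1000,1),end=' ')
    if Rt is not None: print('twist',np.round((Rc.inv()*Rt).as_rotvec(),3),'deg',np.round(np.degrees((Rc.inv()*Rt).magnitude()),1),end=' ')
    print('F',np.round(s['force'],1),'open',round(s['opening']*1000,1))
def down(yaw,tilt=0):
    """tool x = -(dir at yaw deg), z down; tilt deg leans tool body to dir's left (+y)"""
    a=np.radians(yaw); d=np.array([np.cos(a),np.sin(a),0]); y=np.array([-d[1],d[0],0])
    b=R.from_matrix(np.c_[-d,y,[0,0,-1.]]); return R.from_rotvec(-d*np.radians(tilt))*b
E
python3 -m pendant '[{"translation":[-42,-15,0],"twist":[0,0,0],"grip":1},{"translation":[-42,-15,0],"twist":[0,0,0],"grip":1},{"translation":[-42,-15,0],"twist":[0,0,0],"grip":1},{"translation":[-42,-15,0],"twist":[0,0,0],"grip":1},{"translation":[-42,-15,0],"twist":[0,0,0],"grip":1},{"translation":[-42,-15,0],"twist":[0,0,0],"grip":1},{"translation":[-20,-7,0],"twist":[0,0,0],"grip":1},{"translation":[0,0,0],"twist":[0,0,-0.14],"grip":1},{"translation":[0,0,0],"twist":[0,0,-0.14],"grip":1},{"translation":[0,0,0],"twist":[0,0,-0.14],"grip":1}]' 60
python3 - <<'E'
from h import *
todo([.4677,.3417,.1],down(7.8))
p,d,i=snap('wrist'); np.savez('w1.npz',p=p,d=d,P=pts(d,i)); cv2.imwrite('pics/w1.png',p[:,:,::-1])
E
```

```text
t: 1.1
tool_pos: [0.4527, 0.3456, 0.2116]
orientation: [0.048, -3.133, 0.012]
force: [0.1, 0.3, 1.1]
opening: 0.0932
t 1.1 pos [452.7 345.6 211.6] shift mm [-15.8  -3.5 111.5] twist [-0.007 -0.008 -0.105] deg 6.1 F [0.1 0.3 1.1] open 93.2
```

View pics/w1.png

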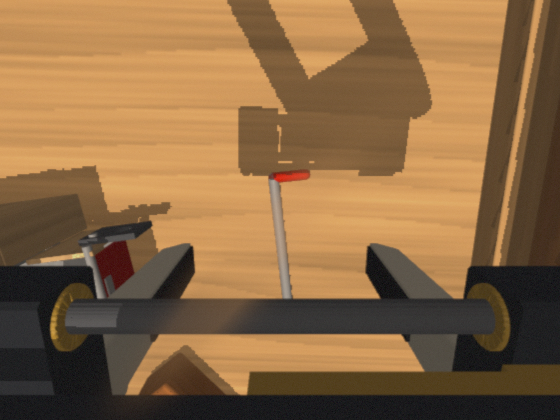

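The wrist picture shows the bar from its bend at (275,177) to (288,300), in line between the fingers. The near eye plate is at left, about (115,235), with the red flap behind it. I'll measure both.

```bash
python3 - <<'E'
from h import *
A=np.load('w1.npz'); p,d,P=A['p'],A['d'],A['P']
v,u=np.indices(d.shape); ok=d>0
hsv=cv2.cvtColor(p,cv2.COLOR_RGB2HSV)
bar=ok&(u>260)&(u<310)&(v>178)&(v<297)&(hsv[...,1]<70)&(hsv[...,2]>90)&(P[...,2]<.03)
q=P[bar]; l=cv2.fitLine(q[:,:2].astype(np.float32),cv2.DIST_HUBER,0,.01,.01).ravel(); print(bar.sum(),l,np.degrees(np.arctan(l[1]/l[0])),np.median(q[:,2]))
red=ok&(u>265)&(u<320)&(v>165)&(v<190)&(hsv[...,1]>190)&((hsv[...,0]<6)|(hsv[...,0]>174))
q=P[red][:,:2]; print(red.sum(),q.mean(0),cv2.minAreaRect((q*1000).astype(np.float32)))
e=ok&(u>70)&(u<160)&(v>215)&(v<260)&(p.max(-1)<90)&(P[...,2]>.03)&(P[...,2]<.1)
q=P[e]; print('plate',e.sum(),q.min(0),q.max(0),q.mean(0))
t=q[q[:,2]>.07]; print(len(t),cv2.minAreaRect((t[:,:2]*1000).astype(np.float32)))
E
```

```text
904 [0.9894715  0.14472803 0.5130336  0.34666595] 8.321529 0.010877204772667098
215 [0.43717193 0.35302904] ((436.7052917480469, 355.4194030761719), (9.581066131591797, 35.915733337402344), 8.339010238647461)
plate 1557 [0.48698979 0.11464578 0.03104869] [0.53267162 0.20633464 0.09827711] [0.50019855 0.17861098 0.06351815]
692 ((503.8079528808594, 176.9377899169922), (28.277610778808594, 60.51138687133789), 5.147441387176514)
```

```bash
python3 -m pendant '[{"translation":[-10,-2,0],"twist":[-0.007,-0.008,-0.1],"grip":1},{"translation":[-8,2,0],"twist":[0,0,0],"grip":1},{"translation":[0,0,40],"twist":[0,0,0],"grip":1},{"translation":[0,0,40],"twist":[0,0,0],"grip":1},{"translation":[0,0,40],"twist":[0,0,0],"grip":1},{"translation":[0,0,40],"twist":[0,0,0],"grip":1},{"translation":[0,0,15],"twist":[0,0,0],"grip":1},{"translation":[0,0,5],"twist":[0,0,0],"grip":0.5},{"translation":[0,0,0],"twist":[0,0,0],"grip":0.5},{"translation":[0,0,0],"twist":[0,0,0],"grip":0.5}]' 60
python3 -c "
from h import *
todo([.4716,.3406,.002],down(8.3))"
```

```text
t: 2.15
tool_pos: [0.4734, 0.3509, 0.029]
orientation: [-0.165, 3.134, 0.004]
force: [-0.3, 0.5, 0.1]
opening: 0.0736
t 2.15 pos [473.4 350.9  29. ] shift mm [  3.  -10.1  26.9] twist [ 0.002  0.003 -0.04 ] deg 2.3 F [-0.3  0.5  0.1] open 73.6
```

```bash
python3 -m pendant '[{"translation":[3,-10,0],"twist":[0,0,-0.04],"grip":0.5},{"translation":[0,0,12],"twist":[0,0,0],"grip":0.5},{"translation":[0,0,12],"twist":[0,0,0],"grip":0},{"translation":[0,0,3],"twist":[0,0,0],"grip":-0.2},{"translation":[0,0,0],"twist":[0,0,0],"grip":-1},{"translation":[0,0,0],"twist":[0,0,0],"grip":-1},{"translation":[0,0,0],"twist":[0,0,0],"grip":-1},{"translation":[0,0,0],"twist":[0,0,0],"grip":-1},{"translation":[0,0,0],"twist":[0,0,0],"grip":-1},{"translation":[0,0,0],"twist":[0,0,0],"grip":-1}]' 60
python3 -c "
from h import *
todo([.4716,.3406,.002],down(8.3))"
```

```text
t: 3.15
tool_pos: [0.4771, 0.345, 0.0077]
orientation: [-0.221, 3.12, 0.013]
force: [-0.4, -0.8, -1.3]
opening: 0.0107
t 3.15 pos [477.1 345.    7.7] shift mm [ 6.1 -3.7  5.6] twist [ 0.008  0.015 -0.004] deg 1.0 F [-0.4 -0.8 -1.3] open 10.7
```

```bash
python3 -m pendant '[{"translation":[0,0,0],"twist":[0,0,0],"grip":-0.5},{"translation":[0,0,0],"twist":[0,0,0],"grip":-0.5},{"translation":[6,-2,3],"twist":[0,0,0],"grip":-0.5},{"translation":[0,0,4],"twist":[0,0,0],"grip":-0.5},{"translation":[0,0,2],"twist":[0,0,0],"grip":-0.5},{"translation":[0,0,0],"twist":[0,0,0],"grip":-1},{"translation":[0,0,0],"twist":[0,0,0],"grip":-1},{"translation":[0,0,0],"twist":[0,0,0],"grip":-1},{"translation":[0,0,0],"twist":[0,0,0],"grip":-1},{"translation":[0,0,0],"twist":[0,0,0],"grip":-1}]' 60
python3 -c "
from h import *
todo([.4716,.3406,.002],down(8.3))"
```

```text
t: 4.15
tool_pos: [0.4721, 0.3427, 0.0007]
orientation: [-0.22, 3.117, 0.015]
force: [-0.7, -0.6, 2.8]
opening: 0.0102
t 4.15 pos [472.1 342.7   0.7] shift mm [ 0.8 -2.  -1.3] twist [ 0.008  0.017 -0.004] deg 1.1 F [-0.7 -0.6  2.8] open 10.2
```

```bash
cat >> h.py <<'E'
HC=np.array([.5675,.0418]); HY=9.67
def hop(x,y,z):
    a=np.radians(HY); return np.r_[HC+np.array([np.cos(a)*x-np.sin(a)*y,np.sin(a)*x+np.cos(a)*y])/1000,z/1000]
E
python3 -m pendant '[{"translation":[0,0,-15],"twist":[0,0,0],"grip":-1},{"translation":[0,0,-35],"twist":[0,0,0],"grip":-1},{"translation":[0,0,-35],"twist":[0,0,0],"grip":-1},{"translation":[0,0,-30],"twist":[0,0,0],"grip":-1},{"translation":[0,0,-10],"twist":[0.1,0,0],"grip":-1},{"translation":[0,0,0],"twist":[0.12,0,0],"grip":-1},{"translation":[0,0,0],"twist":[0.12,0,0],"grip":-1},{"translation":[0,0,0],"twist":[0.1,0,0],"grip":-1},{"translation":[0,0,0],"twist":[0,0,0],"grip":-1},{"translation":[0,0,0],"twist":[0,0,0],"grip":-1}]' 60
python3 -c "
from h import *
todo(hop(-228,153.8,110),down(HY,25))"
```

```text
t: 5.15
tool_pos: [0.4686, 0.3399, 0.1359]
orientation: [-0.2, 3.013, -0.68]
force: [-0.8, -0.0, -0.9]
opening: 0.0103
t 5.15 pos [468.6 339.9 135.9] shift mm [ 175.9 -136.7   90.6] twist [-0.009  0.002 -0.037] deg 2.2 F [-0.8 -0.  -0.9] open 10.3
```

```bash
python3 -m pendant '[{"translation":[20,0,0],"twist":[0,0,-0.018],"grip":-1},{"translation":[40,0,0],"twist":[0,0,-0.018],"grip":-1},{"translation":[40,0,0],"twist":[0,0,0],"grip":-1},{"translation":[40,-10,7],"twist":[0,0,0],"grip":-1},{"translation":[30,-30,20],"twist":[0,0,0],"grip":-1},{"translation":[10,-35,23],"twist":[0,0,0],"grip":-1},{"translation":[0,-35,23],"twist":[0,0,0],"grip":-1},{"translation":[0,-25,16],"twist":[0,0,0],"grip":-1},{"translation":[0,0,0],"twist":[0,0,0],"grip":-1},{"translation":[0,0,0],"twist":[0,0,0],"grip":-1}]' 60
python3 - <<'E'
from h import *
todo(hop(-228,153.8,50.2),down(HY,25))
for n in ('top','side','wrist'):
    p,d,i=snap(n); np.savez(n+'2.npz',p=p,d=d,P=pts(d,i)); 
    if n=='wrist': w=p
    if n=='top': t=p
im=np.hstack([cv2.resize(w,(560,420)),cv2.resize(t[130:270,160:240],(240,420),interpolation=cv2.INTER_CUBIC)])
cv2.imwrite('pics/w2.png',im[:,:,::-1])
E
```

```text
t: 6.15
tool_pos: [0.312, 0.1448, 0.1099]
orientation: [-0.236, 3.026, -0.63]
force: [0.6, -0.4, -0.8]
opening: 0.0104
t 6.15 pos [312.  144.8 109.9] shift mm [-5.9 32.5 51. ] twist [ 0.025  0.004 -0.014] deg 1.7 F [ 0.6 -0.4 -0.8] open 10.4
```

View pics/w2.png

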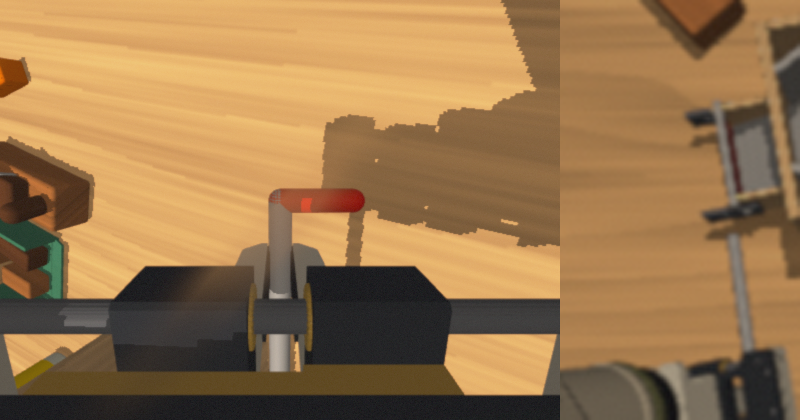

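The wrist half shows the bar gripped square, with its red leg at (320,200). In the top crop the bar runs from (745,345) to its tip at about (735,235), just short of the near plate. Next I'll measure the held bar and the eyes in hopper coordinates.

```bash
python3 - <<'E'
from h import *
a=np.radians(HY); Rz=np.array([[np.cos(a),np.sin(a)],[-np.sin(a),np.cos(a)]])
def H(q): return np.c_[(q[:,:2]-HC)@Rz.T*1000,q[:,2]*1000]
s=robot.read_state(); print('tcp hop',H(s['tool_pos'][None]).round(1))
for n in ('top','side'):
    A=np.load(n+'2.npz'); p,d,P=A['p'],A['d'],A['P']; ok=d>0
    hsv=cv2.cvtColor(p,cv2.COLOR_RGB2HSV); Q=H(P.reshape(-1,3)).reshape(P.shape)
    X,Y,Z=Q[...,0],Q[...,1],Q[...,2]
    b=ok&(X>-205)&(X<-40)&(abs(Y-145)<25)&(Z>85)&(Z<150)
    q=Q[b]
    if len(q)>20:
        l=cv2.fitLine(q.astype(np.float32),cv2.DIST_HUBER,0,.01,.01).ravel(); l[:3]*=np.sign(l[0]); k=(-100-l[3])/l[0]
        print(n,'bar',len(q),l[:3].round(3),'at x=-100',(l[3:]+k*l[:3]).round(1),'x',q[:,0].min().round(1),q[:,0].max().round(1))
    for nm,x0 in (('near',-50),('far',50)):
        e=ok&(abs(X-x0)<14)&(Y>105)&(Y<195)&(Z>25)&(Z<90)&(p.max(-1)<85); q=Q[e]
        if len(q)>5: print(n,nm,len(q),np.percentile(q,[3,50,97],axis=0).round(1).tolist())
    f=ok&(abs(X)<40)&(Y>120)&(Y<175)&(Z>25)&(Z<100)&(hsv[...,1]>150)&((hsv[...,0]<6)|(hsv[...,0]>174)); q=Q[f]
    if len(q): print(n,'flap',len(q),np.percentile(q,[3,50,97],axis=0).round(1).tolist())
    r=ok&(abs(Z-190)<4)&(abs(X)<100)&(abs(Y)<95); q=Q[r]; print(n,'rim',np.percentile(q,[.5,99.5],axis=0).round(1).tolist(), cv2.minAreaRect(q[:,:2].astype(np.float32)))
E
```

```text
tcp hop [[-234.2  145.5  110.1]]
top bar 204 [ 0.993 -0.065 -0.097] at x=-100 [-100.   144.1  114.1] x -190.5 -40.4
top near 98 [[-53.6, 106.8, 33.0], [-51.5, 134.8, 65.6], [-46.5, 170.6, 81.3]]
top far 111 [[36.6, 106.4, 34.4], [42.5, 132.2, 53.7], [49.9, 172.7, 86.1]]
top rim [[-90.0, -84.7, 186.1], [90.1, 84.6, 193.9]] ((0.05136871337890625, 0.03543853759765625), (169.65371704101562, 181.26220703125), 89.8615951538086)
side bar 236 [ 0.999 -0.029 -0.026] at x=-100 [-100.   142.6  116.6] x -204.3 -47.1
side near 77 [[-54.8, 139.3, 38.0], [-52.2, 156.8, 57.5], [-49.6, 174.9, 78.8]]
side rim [[-90.5, -87.6, 186.1], [91.3, 84.6, 193.8]] ((0.781280517578125, -1.10986328125), (174.43096923828125, 183.90989685058594), 89.79954528808594)
```

```bash
cat > bar.py <<'E'
from h import *
a=np.radians(HY); Rz=np.array([[np.cos(a),np.sin(a)],[-np.sin(a),np.cos(a)]])
def H(q): return np.c_[(q[:,:2]-HC)@Rz.T*1000,q[:,2]*1000]
def fit(n,A,z0,z1,xa=-190,xb=-70,y0=140):
    p,d,P=A['p'],A['d'],A['P']; Q=H(P.reshape(-1,3)).reshape(P.shape); X,Y,Z=Q[...,0],Q[...,1],Q[...,2]
    q=Q[(d>0)&(X>xa)&(X<xb)&(abs(Y-y0)<18)&(Z>z0)&(Z<z1)]
    c=np.polyfit(q[:,0],q[:,1],1); e=np.polyfit(q[:,0],q[:,2],1); rs=(q[:,2]-np.polyval(e,q[:,0])).std()
    print(n,len(q),'yaw deg',np.degrees(np.arctan(c[0])).round(2),'pitch',np.degrees(np.arctan(e[0])).round(2),'y@-180,-80',np.polyval(c,[-180,-80]).round(1),'z',np.polyval(e,[-180,-80]).round(1),'xmax',q[:,0].max().round(1),'rs',rs.round(1))
if __name__=='__main__':
    for n in ('top','side'): fit(n,np.load(n+'2.npz'),95,130)
    A=np.load('wrist2.npz'); p,d,P=A['p'],A['d'],A['P']; hsv=cv2.cvtColor(p,cv2.COLOR_RGB2HSV); v,u=np.indices(d.shape)
    m=(d>0)&(hsv[...,1]>150)&((hsv[...,0]<6)|(hsv[...,0]>174))&(u>265)&(v>180)&(v<220); q=H(P[m]); print('leg',m.sum(),np.percentile(q,[2,50,98],axis=0).round(1).tolist())
    m=(d>0)&(u>268)&(u<292)&(v>205)&(v<290)&(hsv[...,1]<60); q=H(P[m]); print('arm behind',len(q),np.polyfit(q[:,0],q[:,1],1),np.polyfit(q[:,0],q[:,2],1),q.mean(0))
E
python3 bar.py
```

```text
top 170 yaw deg -1.52 pitch -0.38 y@-180,-80 [148.1 145.4] z [119.  118.3] xmax -82.2 rs 2.3
side 201 yaw deg -1.83 pitch -0.93 y@-180,-80 [145.3 142.1] z [118.3 116.7] xmax -80.1 rs 3.0
leg 570 [[-271.3, 162.0, 100.8], [-266.6, 180.3, 106.0], [-261.5, 186.2, 114.7]]
arm behind 653 [ -0.2103077  102.01306213] [-6.78886678e-02  1.03966646e+02] [-228.77581414  150.12637852  119.49793148]
```

```bash
python3 -m pendant '[{"translation":[0,10,15],"twist":[0.025,0.004,-0.03],"grip":-1},{"translation":[0,12,18],"twist":[0,0,0],"grip":-1},{"translation":[0,10,17],"twist":[0,0,0],"grip":-1},{"translation":[0,0,0],"twist":[0,0,0],"grip":-1},{"translation":[0,0,0],"twist":[0,0,0],"grip":-1},{"translation":[0,0,0],"twist":[0,0,0],"grip":-1},{"translation":[0,0,0],"twist":[0,0,0],"grip":-1},{"translation":[0,0,0],"twist":[0,0,0],"grip":-1},{"translation":[0,0,0],"twist":[0,0,0],"grip":-1},{"translation":[0,0,0],"twist":[0,0,0],"grip":-1}]' 60
python3 - <<'E'
from h import *
from bar import fit
todo(hop(-228,153.8,50.2),down(HY,25))
for n in ('top','side'):
    p,d,i=snap(n); A=dict(p=p,d=d,P=pts(d,i)); fit(n,A,40,75,y0=155); np.savez(n+'3.npz',**A)
E
```

```text
t: 7.3
tool_pos: [0.3148, 0.1619, 0.0551]
orientation: [-0.289, 3.015, -0.66]
force: [0.6, 0.3, -1.6]
opening: 0.0103
t 7.3 pos [314.8 161.9  55.1] shift mm [-0.8 -4.4  7.4] twist [0.005 0.01  0.02 ] deg 1.3 F [ 0.6  0.3 -1.6] open 10.3
top 145 yaw deg 0.63 pitch -1.19 y@-180,-80 [166.2 167.3] z [64.  61.9] xmax -76.8 rs 2.7
side 190 yaw deg 0.62 pitch -1.48 y@-180,-80 [163.2 164.3] z [63.3 60.7] xmax -74.4 rs 3.0
```

```bash
python3 -m pendant '[{"translation":[0,-6,7],"twist":[0,-0.012,0.008],"grip":-1},{"translation":[0,0,0],"twist":[0,0,0],"grip":-1},{"translation":[0,0,0],"twist":[0,0,0],"grip":-1},{"translation":[0,0,0],"twist":[0,0,0],"grip":-1},{"translation":[0,0,0],"twist":[0,0,0],"grip":-1},{"translation":[0,0,0],"twist":[0,0,0],"grip":-1},{"translation":[0,0,0],"twist":[0,0,0],"grip":-1},{"translation":[0,0,0],"twist":[0,0,0],"grip":-1},{"translation":[0,0,0],"twist":[0,0,0],"grip":-1},{"translation":[0,0,0],"twist":[0,0,0],"grip":-1}]' 60
python3 - <<'E'
from h import *
from bar import fit
todo(hop(-77,153.8,50.2),down(HY,25))
for n in ('top','side'):
    p,d,i=snap(n); A=dict(p=p,d=d,P=pts(d,i)); fit(n,A,40,75,y0=155); np.savez(n+'3.npz',**A)
    if n=='side': cv2.imwrite('pics/s3.png',cv2.resize(p[90:230,180:360,::-1],None,fx=4,fy=4,interpolation=cv2.INTER_CUBIC))
E
```

```text
t: 8.4
tool_pos: [0.3163, 0.1526, 0.0506]
orientation: [-0.279, 3.002, -0.655]
force: [-0.2, 0.3, -2.5]
opening: 0.0105
t 8.4 pos [316.3 152.6  50.6] shift mm [-152.     0.6    2.9] twist [0.005 0.023 0.012] deg 1.5 F [-0.2  0.3 -2.5] open 10.5
top 154 yaw deg 0.3 pitch -0.61 y@-180,-80 [157.2 157.7] z [60.6 59.5] xmax -75.5 rs 2.5
side 196 yaw deg 0.53 pitch -0.94 y@-180,-80 [153.7 154.7] z [59.8 58.1] xmax -76.3 rs 3.1
```

View pics/s3.png

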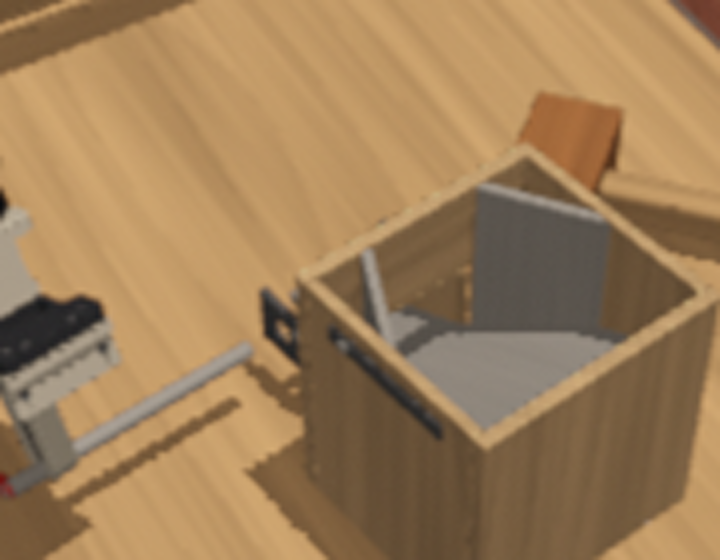

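The side view shows the bar tip at (248,352), and its line runs through the near hole at about (283,332). I'll start inserting.

```bash
python3 -m pendant '[{"translation":[-8,0,0],"twist":[0,0,0],"grip":-1},{"translation":[-8,0,0],"twist":[0,0,0],"grip":-1},{"translation":[-8,0,0],"twist":[0,0,0],"grip":-1},{"translation":[-8,0,0],"twist":[0,0,0],"grip":-1},{"translation":[-8,0,0],"twist":[0,0,0],"grip":-1},{"translation":[-8,0,0],"twist":[0,0,0],"grip":-1},{"translation":[-8,0,0],"twist":[0,0,0],"grip":-1},{"translation":[-8,0,0],"twist":[0,0,0],"grip":-1},{"translation":[0,0,0],"twist":[0,0,0],"grip":-1},{"translation":[0,0,0],"twist":[0,0,0],"grip":-1}]' 60
python3 - <<'E'
from h import *
from bar import fit,H
todo(hop(-77,153.8,50.2),down(HY,25)); print(H(robot.read_state()['tool_pos'][None]))
p,d,i=snap('top'); A=dict(p=p,d=d,P=pts(d,i)); fit('top',A,40,75,-130,-60,155); fit('top',A,40,75,-42,-8,155)
E
```

```text
t: 9.5
tool_pos: [0.3859, 0.1657, 0.0516]
orientation: [-0.278, 3.002, -0.655]
force: [-0.5, -0.5, -2.2]
opening: 0.0104
t 9.5 pos [385.9 165.7  51.6] shift mm [-81.2   0.8   2.6] twist [0.005 0.023 0.011] deg 1.5 F [-0.5 -0.5 -2.2] open 10.4
[[-158.19508322  152.62654672   51.58965745]]
top 61 yaw deg -0.83 pitch -0.57 y@-180,-80 [160.  158.5] z [62.5 61.5] xmax -60.4 rs 2.4
top 57 yaw deg -8.91 pitch 0.87 y@-180,-80 [180.  164.3] z [58.  59.5] xmax -8.4 rs 4.0
```

```bash
python3 -m pendant '[{"translation":[-9,0,0.4],"twist":[0,0,0],"grip":-1},{"translation":[-9,0,0.4],"twist":[0,0,0],"grip":-1},{"translation":[-9,0,0.4],"twist":[0,0,0],"grip":-1},{"translation":[-9,0,0.4],"twist":[0,0,0],"grip":-1},{"translation":[-8,0,0.3],"twist":[0,0,0],"grip":-1},{"translation":[-8,0,0.3],"twist":[0,0,0],"grip":-1},{"translation":[-8,0,0.3],"twist":[0,0,0],"grip":-1},{"translation":[-8,0,0.3],"twist":[0,0,0],"grip":-1},{"translation":[-6,0,0],"twist":[0,0,0],"grip":-1},{"translation":[0,0,0],"twist":[0,0,0],"grip":-1}]' 60
python3 - <<'E'
from h import *
from bar import fit,H
todo(hop(-77,153.8,50.2),down(HY,25)); print(H(robot.read_state()['tool_pos'][None]))
p,d,i=snap('top'); A=dict(p=p,d=d,P=pts(d,i)); fit('top',A,35,75,-38,38,158);fit('top',A,40,75,58,100,158)
cv2.imwrite('pics/t4.png',cv2.resize(p[130:250,140:290,::-1],None,fx=4,fy=4,interpolation=cv2.INTER_CUBIC))
E
```

```text
t: 10.55
tool_pos: [0.4655, 0.1796, 0.05]
orientation: [-0.279, 3.002, -0.655]
force: [-0.1, 0.1, -1.8]
opening: 0.0103
t 10.55 pos [465.5 179.6  50. ] shift mm [-0.4  0.7 -0.5] twist [0.005 0.023 0.011] deg 1.5 F [-0.1  0.1 -1.8] open 10.3
[[-77.40101769 152.93460582  49.9918721 ]]
top 94 yaw deg -0.32 pitch 0.91 y@-180,-80 [154.8 154.3] z [55.8 57.4] xmax 37.4 rs 6.2
top 21 yaw deg -4.79 pitch 1.53 y@-180,-80 [179.7 171.3] z [53.1 55.7] xmax 76.0 rs 2.6
```

View pics/t4.png

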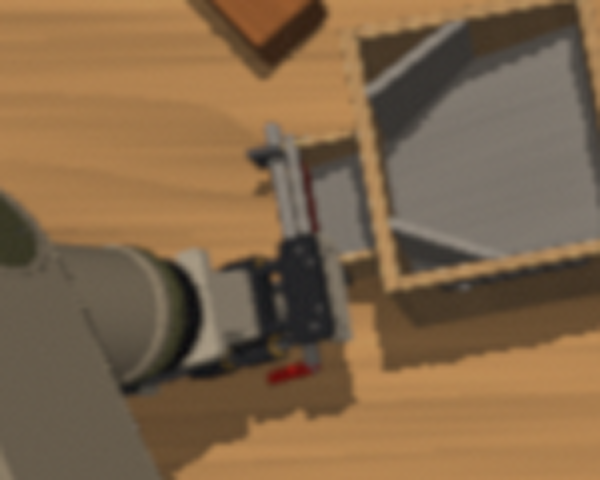

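The top crop shows the bar across the front of the flap, with its tip at (270,130) past the far plate at (260,155). That puts the tip at hopper x of about 76 mm, as planned. I'll release it and retract.

```bash
python3 -m pendant '[{"translation":[0,0,0],"twist":[0,0,0],"grip":-0.35},{"translation":[0,0,0],"twist":[0,0,0],"grip":-0.35},{"translation":[0,0,0],"twist":[0,0,0],"grip":-0.35},{"translation":[0,0,0],"twist":[0,0,0],"grip":-0.35},{"translation":[0,0,-15],"twist":[0,0,0],"grip":-0.35},{"translation":[0,0,-25],"twist":[0,0,0],"grip":-0.35},{"translation":[0,0,-40],"twist":[0,0,0],"grip":-0.35},{"translation":[0,0,-45],"twist":[0,0,0],"grip":-0.35},{"translation":[0,0,-45],"twist":[0,0,0],"grip":-0.35},{"translation":[0,0,-45],"twist":[0,0,0],"grip":-0.35}]' 60
python3 -m pendant '[{"translation":[0,0,0],"twist":[-0.14,0,0.14],"grip":0},{"translation":[0,0,0],"twist":[-0.14,0,0],"grip":0},{"translation":[0,0,0],"twist":[-0.14,0,0],"grip":0},{"translation":[0,0,0],"twist":[0,0,0.14],"grip":0},{"translation":[0,0,0],"twist":[0,0,0.14],"grip":0},{"translation":[0,0,0],"twist":[0,0,0.14],"grip":0},{"translation":[0,0,0],"twist":[0,0,0.14],"grip":0},{"translation":[0,0,0],"twist":[0,0,0.14],"grip":0},{"translation":[0,0,0],"twist":[0,0,0.14],"grip":0},{"translation":[0,0,0],"twist":[0,0,0.14],"grip":0}]' 60
python3 - <<'E'
from h import *
todo([.4757,-.3990,.25],down(-96.8+13.6-90+90))
p,d,i=snap('top'); cv2.imwrite('pics/t5.png',np.hstack([cv2.resize(p[130:250,140:290,::-1],None,fx=2.6,fy=2.6),cv2.resize(snap('side')[0][90:210,180:330,::-1],None,fx=2.6,fy=2.6)]))
E
```

```text
t: 11.6
tool_pos: [0.4393, 0.2676, 0.2504]
orientation: [-0.28, 3.011, -0.665]
force: [-0.1, 0.6, 0.1]
opening: 0.0301
t: 12.6
tool_pos: [0.4401, 0.277, 0.2756]
orientation: [1.362, 2.753, 0.034]
force: [-0.3, 0.4, 0.2]
opening: 0.0463
t 12.6 pos [440.1 277.  275.6] shift mm [-557.3 -383.4   35.5] twist [0.064 0.038 0.533] deg 30.8 F [-0.3  0.4  0.2] open 46.3
```

View pics/t5.png

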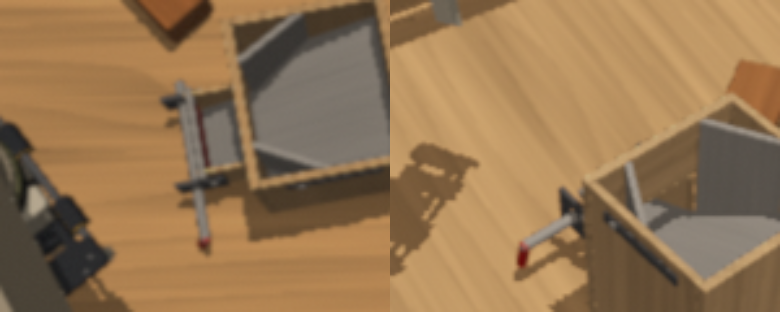

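The bar lies through both eyes with its red leg hanging down at (203,243) in the left half and (522,255) in the right. Now to the tray.

```bash
python3 -m pendant '[{"translation":[-37,-25,0],"twist":[0,0,0],"grip":0.3},{"translation":[-37,-25,0],"twist":[0,0,0],"grip":0.3},{"translation":[-37,-25,0],"twist":[0,0,0],"grip":0.3},{"translation":[-37,-25,0],"twist":[0,0,0],"grip":0.3},{"translation":[-37,-25,0],"twist":[0,0,0],"grip":0.3},{"translation":[-37,-25,0],"twist":[0,0,0],"grip":0.3},{"translation":[-37,-25,0],"twist":[0,0,0],"grip":0.3},{"translation":[-37,-25,0],"twist":[0,0,0],"grip":0.3},{"translation":[-37,-25,0],"twist":[0,0,0],"grip":0.3},{"translation":[-37,-25,0],"twist":[0,0,0],"grip":0.3}]' 60
python3 - <<'E'
from h import *
todo([.4757,-.3990,.15],down(-96.8))
print(robot.read_state()['q'].round(2))
E
```

```text
t: 13.7
tool_pos: [0.4792, -0.1757, 0.2908]
orientation: [1.257, 2.793, 0.039]
force: [0.9, 0.3, 1.0]
opening: 0.0606
t 13.7 pos [ 479.2 -175.7  290.8] shift mm [-156.1 -158.5  142.1] twist [0.078 0.034 0.844] deg 48.6 F [0.9 0.3 1. ] open 60.6
[-0.47 -0.22  1.7   0.03  1.58 -1.2 ]
```

```bash
python3 -m pendant '[{"translation":[-38,-38,15],"twist":[0,0,0],"grip":0.3},{"translation":[-38,-38,15],"twist":[0,0,0],"grip":0.3},{"translation":[-38,-38,15],"twist":[0,0,0],"grip":0.3},{"translation":[-38,-38,15],"twist":[0,0,0],"grip":0.3},{"translation":[0,0,15],"twist":[0.02,0.01,0.14],"grip":0.3},{"translation":[0,0,15],"twist":[0.02,0.01,0.14],"grip":0.3},{"translation":[0,0,10],"twist":[0.02,0.01,0.14],"grip":0.3},{"translation":[0,0,10],"twist":[0.02,0.01,0.14],"grip":0.3},{"translation":[0,0,0],"twist":[0,0,0.14],"grip":0.3},{"translation":[0,0,0],"twist":[0,0,0.14],"grip":0.3}]' 60
python3 - <<'E'
from h import *
todo([.4757,-.3990,.011],down(-96.8))
p,d,i=snap('top'); P=pts(d,i); hsv=cv2.cvtColor(p,cv2.COLOR_RGB2HSV)
p,d,i=snap('wrist'); P=pts(d,i); np.savez('w6.npz',p=p,d=d,P=P); cv2.imwrite('pics/w6.png',p[:,:,::-1])
E
```

```text
t: 14.7
tool_pos: [0.4746, -0.3775, 0.1914]
orientation: [2.319, 2.112, -0.021]
force: [-0.4, 0.4, -0.6]
opening: 0.0607
t 14.7 pos [ 474.6 -377.5  191.4] shift mm [-18.9   4.1 180.6] twist [-0.005  0.013  0.025] deg 1.7 F [-0.4  0.4 -0.6] open 60.7
```

View pics/w6.png

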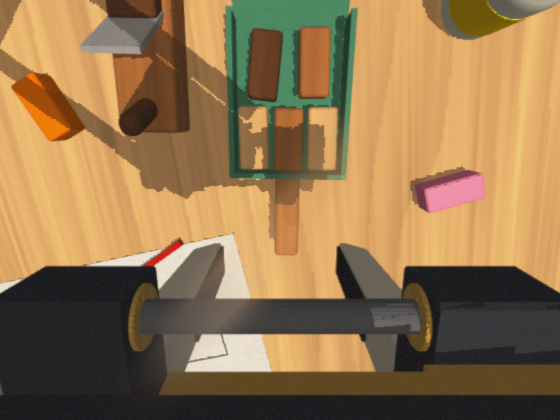

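The wrist view shows the handle from (287,180) to (287,253), nearly centred between the fingers. All five blocks are in the tray: two dark ones in front at (265,65) and (315,62), and three behind at (252,140), (288,138) and (322,138).

```bash
python3 - <<'E'
from h import *
A=np.load('w6.npz'); P,d=A['P'],A['d']; v,u=np.indices(d.shape)
m=(d>0)&(u>265)&(u<310)&(v>182)&(v<262)&(P[...,2]>.034)&(P[...,2]<.05)
q=P[m]; print(m.sum(),cv2.minAreaRect((q[:,:2]*1000).astype(np.float32)),np.median(q[:,2]))
l=cv2.fitLine(q[:,:2].astype(np.float32),cv2.DIST_HUBER,0,.01,.01).ravel(); print(l,q[:,1].min(),q[:,1].max())
b=(d>0)&(u>225)&(u<360)&(v>176)&(v<182)&(P[...,2]>.035)&(P[...,2]<.05);print(P[b].mean(0))
yv=l[:2]*np.sign(l[1]); yaw=np.degrees(np.arctan2(-yv[1],-yv[0]))
end=l[2:]+yv*(((q[:,:2]-l[2:])@yv).min()); g=end+yv*.058; print('grip',g,'yaw',yaw)
todo([g[0],g[1],.011],down(yaw))
E
```

```text
1693 ((479.0828552246094, -400.72857666015625), (75.24016571044922, 23.950923919677734), 83.38692474365234) 0.04031897336304974
[ 0.12142739  0.9926003   0.47917026 -0.39948884] -0.4388922879969587 -0.3626171999636326
[ 0.49174747 -0.35974731  0.04117558]
grip [ 0.48148917 -0.3805331 ] yaw -96.97449
t 14.8 pos [ 474.5 -377.5  191.4] shift mm [ -0.    8.1 180.4] twist [-0.005  0.013  0.031] deg 1.9 F [ 0.6 -0.   0.3] open 60.6
```

```bash
python3 -m pendant '[{"translation":[0,8,20],"twist":[0,0.01,0.03],"grip":0.3},{"translation":[0,0,40],"twist":[0,0,0],"grip":0.3},{"translation":[0,0,40],"twist":[0,0,0],"grip":0.3},{"translation":[0,0,40],"twist":[0,0,0],"grip":0.3},{"translation":[0,0,20],"twist":[0,0,0],"grip":0.3},{"translation":[0,0,10],"twist":[0,0,0],"grip":0.3},{"translation":[0,0,0],"twist":[0,0,0],"grip":0.3},{"translation":[0,0,0],"twist":[0,0,0],"grip":0.3},{"translation":[0,0,0],"twist":[0,0,0],"grip":0.3},{"translation":[0,0,0],"twist":[0,0,0],"grip":0.3}]' 60
python3 - <<'E'
from h import *
todo([.4805,-.3805,.011],down(-97))
E
```

```text
t: 15.8
tool_pos: [0.4881, -0.3828, 0.0272]
orientation: [2.279, 2.142, -0.007]
force: [0.3, 0.0, 0.7]
opening: 0.0607
t 15.8 pos [ 488.1 -382.8   27.2] shift mm [ 2.  -7.8 16.1] twist [0.008 0.012 0.06 ] deg 3.5 F [0.3 0.  0.7] open 60.7
```

```bash
python3 -m pendant '[{"translation":[2,-7,6],"twist":[0.008,0.012,0.06],"grip":0.3},{"translation":[0,0,10],"twist":[0,0,0],"grip":0.3},{"translation":[0,0,0],"twist":[0,0,0],"grip":0.3},{"translation":[0,0,0],"twist":[0,0,0],"grip":0.1},{"translation":[0,0,0],"twist":[0,0,0],"grip":-1},{"translation":[0,0,0],"twist":[0,0,0],"grip":-1},{"translation":[0,0,0],"twist":[0,0,0],"grip":-1},{"translation":[0,0,0],"twist":[0,0,0],"grip":-1},{"translation":[0,0,0],"twist":[0,0,0],"grip":-1},{"translation":[0,0,0],"twist":[0,0,0],"grip":-1}]' 60
python3 - <<'E'
from h import *
todo([.4805,-.3805,.011],down(-97)); print(robot.read_state()['q'].round(3))
E
```

```text
t: 16.8
tool_pos: [0.4847, -0.3832, 0.0159]
orientation: [2.34, 2.082, 0.0]
force: [0.6, -0.6, -1.1]
opening: 0.0238
t 16.8 pos [ 484.7 -383.2   15.9] shift mm [ 2.2 -4.5  4.8] twist [0.007 0.006 0.005] deg 0.6 F [ 0.6 -0.6 -1.1] open 23.8
[-7.510e-01  3.490e-01  1.620e+00 -1.000e-03  1.163e+00 -6.340e-01]
```

```bash
python3 -m pendant '[{"translation":[0,0,-4],"twist":[0,0.03,0],"grip":-1},{"translation":[0,0,-8],"twist":[0,0.03,0],"grip":-1},{"translation":[0,0,-12],"twist":[0,0.02,0],"grip":-1},{"translation":[0,0,-18],"twist":[0,0,0],"grip":-1},{"translation":[0,0,-18],"twist":[0,0,0],"grip":-1},{"translation":[0,0,-12],"twist":[0,0,0],"grip":-1},{"translation":[0,0,-5],"twist":[0,0,0],"grip":-1},{"translation":[0,0,0],"twist":[0,0,0],"grip":-1},{"translation":[0,0,0],"twist":[0,0,0],"grip":-1},{"translation":[0,0,0],"twist":[0,0,0],"grip":-1}]' 60
cat > tray.py <<'E'
from h import *
def tray(show=None):
    for n in ('top','side'):
        p,d,i=snap(n); P=pts(d,i); hsv=cv2.cvtColor(p,cv2.COLOR_RGB2HSV)
        g=(d>0)&(hsv[...,0]>60)&(hsv[...,0]<95)&(hsv[...,1]>90)&(P[...,0]>.3)&(P[...,0]<.8)&(P[...,2]>-.01)&(P[...,2]<.6)
        q=P[g]; print(n,g.sum(),'min',q.min(0).round(3),'max',q.max(0).round(3))
        R3=q[q[:,1]>q[:,1].max()-.022]; print(' lip',R3.mean(0).round(4)); R4=q[q[:,1]<q[:,1].min()+.015]; print(' back',np.percentile(R4,90,axis=0).round(3))
        if n==show: cv2.imwrite(f'pics/{n}_{int(robot.read_state()["t"]*10)}.png',p[:,:,::-1])
E
python3 - <<'E'
from tray import *
todo([.4805,-.3805,.011],down(-97)); tray('side')
E
ls pics
```

```text
t: 17.8
tool_pos: [0.4799, -0.3862, 0.09]
orientation: [-2.298, -2.048, -0.105]
force: [-0.3, 0.8, -4.8]
opening: 0.0234
t 17.8 pos [ 479.9 -386.2   90. ] shift mm [-1.5 -0.  79.2] twist [-0.001 -0.092  0.007] deg 5.3 F [-0.3  0.8 -4.8] open 23.4
top 711 min [ 0.428 -0.362  0.083] max [ 0.548 -0.196  0.133]
 lip [ 0.4884 -0.2087  0.0972]
 back [ 0.534 -0.355  0.121]
side 558 min [ 0.429 -0.361  0.083] max [ 0.54  -0.195  0.134]
 lip [ 0.4629 -0.2079  0.0997]
 back [ 0.465 -0.357  0.119]
crop.png
s3.png
side0.png
side_179.png
t4.png
t5.png
top0.png
w1.png
w2.png
w6.png
```

```bash
cat >> tray.py <<'E'
def pose(L,th):
    Rt=down(HY+270)*R.from_rotvec([0,-np.radians(th),0]); return hop(*L)-Rt.apply([.189,0,.007]),Rt
def lipnow():
    from bar import H
    s=robot.read_state(); Rc=R.from_rotvec(s['orientation']); a=Rc.apply([1,0,0])
    print('lip hop',H((s['tool_pos']+Rc.apply([.189,0,.007]))[None]).round(1),'lip down deg',np.degrees(-np.arcsin(a[2])).round(1),'q',s['q'].round(2))
E
python3 -m pendant '[{"translation":[0,0,-10],"twist":[0,0,0],"grip":-1},{"translation":[0,0,-18],"twist":[0,0,-0.02],"grip":-1},{"translation":[0,0,-22],"twist":[0,0,-0.04],"grip":-1},{"translation":[0,0,-22],"twist":[0,0,-0.05],"grip":-1},{"translation":[0,0,-22],"twist":[0,0,-0.05],"grip":-1},{"translation":[0,0,-22],"twist":[0,0,-0.05],"grip":-1},{"translation":[0,0,-22],"twist":[0,0,-0.05],"grip":-1},{"translation":[0,0,-18],"twist":[0,0,-0.04],"grip":-1},{"translation":[0,0,-10],"twist":[0,0,-0.02],"grip":-1},{"translation":[0,0,0],"twist":[0,0,0],"grip":-1}]' 60
python3 - <<'E'
from tray import *
todo(*pose((0,-45,225),-5)); lipnow(); tray()
E
```

```text
t: 18.9
tool_pos: [0.4775, -0.4, 0.2636]
orientation: [-1.931, -2.407, -0.121]
force: [0.8, 0.4, -4.0]
opening: 0.0235
t 18.9 pos [ 477.5 -400.   263.6] shift mm [172.9 170.5  68.7] twist [ 0.023 -0.004  0.051] deg 3.2 F [ 0.8  0.4 -4. ] open 23.5
lip hop [[-172.5 -231.8  273.7]] lip down deg -5.2 q [-0.82  0.24  1.29  0.07  1.68 -1.04]
top 1069 min [ 0.384 -0.377  0.255] max [ 0.521 -0.206  0.308]
 lip [ 0.4522 -0.2211  0.2708]
 back [ 0.507 -0.363  0.294]
side 1905 min [ 0.382 -0.386  0.253] max [ 0.513 -0.205  0.305]
 lip [ 0.456  -0.2201  0.2709]
 back [ 0.419 -0.373  0.27 ]
```

```bash
python3 -m pendant '[{"translation":[10,10,1],"twist":[0.005,0,0.005],"grip":-1},{"translation":[18,18,3],"twist":[0.005,0,0.01],"grip":-1},{"translation":[24,24,4],"twist":[0.005,0,0.01],"grip":-1},{"translation":[24,24,5],"twist":[0.005,0,0.01],"grip":-1},{"translation":[24,24,5],"twist":[0,0,0.01],"grip":-1},{"translation":[24,24,5],"twist":[0,0,0],"grip":-1},{"translation":[20,20,4],"twist":[0,0,0],"grip":-1},{"translation":[14,14,3],"twist":[0,0,0],"grip":-1},{"translation":[8,8,1],"twist":[0,0,0],"grip":-1},{"translation":[0,0,0],"twist":[0,0,0],"grip":-1}]' 60
python3 - <<'E'
from tray import *
todo(*pose((0,-45,225),-5)); lipnow(); tray('side')
E
```

```text
t: 20.0
tool_pos: [0.6104, -0.1843, 0.2303]
orientation: [-1.968, -2.321, -0.087]
force: [0.3, -0.3, -3.6]
opening: 0.0234
t 20.0 pos [ 610.4 -184.3  230.3] shift mm [-5.4 -4.  14.4] twist [-0.019 -0.024 -0.005] deg 1.8 F [ 0.3 -0.3 -3.6] open 23.4
lip hop [[  5.2 -41.5 244.3]] lip down deg -6.4 q [-0.42  0.3   1.28  0.08  1.64 -0.58]
top 1067 min [ 0.525 -0.148  0.223] max [0.657 0.008 0.279]
 lip [ 0.5885 -0.0056  0.2412]
 back [ 0.656 -0.136  0.258]
side 1499 min [ 0.523 -0.174  0.222] max [0.65  0.008 0.278]
 lip [ 0.5941 -0.0065  0.2412]
 back [ 0.564 -0.161  0.26 ]
```

```bash
python3 -m pendant '[{"translation":[0,-1,-4],"twist":[0,-0.03,0],"grip":-1},{"translation":[0,-1,-7],"twist":[0,-0.05,0],"grip":-1},{"translation":[0,-1,-7],"twist":[0,-0.05,0],"grip":-1},{"translation":[0,-1,-7],"twist":[0,-0.05,0],"grip":-1},{"translation":[0,0,-7],"twist":[0,-0.05,0],"grip":-1},{"translation":[0,0,-7],"twist":[0,-0.05,0],"grip":-1},{"translation":[0,0,-7],"twist":[0,-0.05,0],"grip":-1},{"translation":[0,0,-7],"twist":[0,-0.05,0],"grip":-1},{"translation":[0,0,-7],"twist":[0,-0.05,0],"grip":-1},{"translation":[0,0,0],"twist":[0,0,0],"grip":-1}]' 60
python3 - <<'E'
from tray import *
todo(*pose((0,-45,210),60)); lipnow(); tray()
E
```

```text
t: 21.1
tool_pos: [0.6001, -0.1941, 0.2991]
orientation: [1.871, 2.169, -0.346]
force: [-0.2, 0.0, -3.9]
opening: 0.024
t 21.1 pos [ 600.1 -194.1  299.1] shift mm [  71.5    3.9 -109.4] twist [-0.026 -0.696 -0.01 ] deg 39.9 F [-0.2  0.  -3.9] open 24.0
lip hop [[ -4.2 -63.  227.5]] lip down deg 20.1 q [-0.2   0.09  1.43 -0.33  1.52 -0.34]
top 233 min [ 0.517 -0.102  0.226] max [ 0.638 -0.026  0.294]
 lip [ 0.5903 -0.0382  0.2426]
 back [ 0.637 -0.088  0.292]
side 1111 min [ 0.518 -0.182  0.229] max [ 0.644 -0.033  0.32 ]
 lip [ 0.5203 -0.0463  0.2509]
 back [ 0.575 -0.168  0.312]
```

```bash
python3 -m pendant '[{"translation":[12,1,-5],"twist":[0,0,0],"grip":-1},{"translation":[14,1,-6],"twist":[0,0,0],"grip":-1},{"translation":[6,0,-3],"twist":[0,0,0],"grip":-1},{"translation":[0,0,0],"twist":[0,0,0],"grip":-1},{"translation":[0,0,0],"twist":[0,0,0],"grip":-1},{"translation":[0,0,0],"twist":[0,0,0],"grip":-1},{"translation":[0,0,0],"twist":[0,0,0],"grip":-1},{"translation":[0,0,0],"twist":[0,0,0],"grip":-1},{"translation":[0,0,0],"twist":[0,0,0],"grip":-1},{"translation":[0,0,0],"twist":[0,0,0],"grip":-1}]' 60
python3 - <<'E'
from tray import *
todo(*pose((0,-40,215),60)); lipnow(); tray('side')
E
ls pics
```

```text
t: 22.2
tool_pos: [0.5963, -0.1593, 0.3004]
orientation: [1.879, 2.169, -0.344]
force: [-0.6, -0.9, -2.5]
opening: 0.0237
t 22.2 pos [ 596.3 -159.3  300.4] shift mm [  42.6    2.1 -102.3] twist [-0.03  -0.701 -0.013] deg 40.2 F [-0.6 -0.9 -2.5] open 23.7
lip hop [[ -1.4 -27.7 229.7]] lip down deg 19.8 q [-0.14  0.07  1.44 -0.34  1.54 -0.29]
top 1322 min [ 0.514 -0.067  0.228] max [0.635 0.019 0.294]
 lip [0.5813 0.0052 0.2359]
 back [ 0.632 -0.053  0.264]
side 1429 min [ 0.514 -0.147  0.229] max [0.641 0.016 0.321]
 lip [0.5639 0.0033 0.2333]
 back [ 0.571 -0.133  0.313]
crop.png
s3.png
side0.png
side_179.png
side_201.png
side_223.png
t4.png
t5.png
top0.png
w1.png
w2.png
w6.png
```

```bash
python3 -m pendant '[{"translation":[1,0,-7],"twist":[0,-0.04,0],"grip":-1},{"translation":[2,0,-11],"twist":[0,-0.07,0],"grip":-1},{"translation":[2,0,-11],"twist":[0,-0.07,0],"grip":-1},{"translation":[2,0,-11],"twist":[0,-0.07,0],"grip":-1},{"translation":[2,0,-11],"twist":[0,-0.07,0],"grip":-1},{"translation":[2,0,-11],"twist":[0,-0.07,0],"grip":-1},{"translation":[0,0,0],"twist":[0,0,0],"grip":-1},{"translation":[0,0,0],"twist":[0,0,0],"grip":-1},{"translation":[0,0,0],"twist":[0,0,0],"grip":-1},{"translation":[0,0,0],"twist":[0,0,0],"grip":-1}]' 60
python3 - <<'E'
from tray import *
todo(*pose((0,-40,215),60)); lipnow(); tray()
E
```

```text
t: 23.3
tool_pos: [0.5916, -0.1202, 0.3507]
orientation: [1.643, 1.895, -0.655]
force: [0.2, 0.3, -2.3]
opening: 0.0235
t 23.3 pos [ 591.6 -120.2  350.7] shift mm [  4.7   2.  -47.2] twist [-0.031 -0.302 -0.011] deg 17.4 F [ 0.2  0.3 -2.3] open 23.5
lip hop [[ -0.8 -29.7 217.3]] lip down deg 42.7 q [ 0.15  0.05  1.51 -0.75  1.59 -0.01]
top 448 min [ 0.514 -0.114  0.22 ] max [0.601 0.012 0.346]
 lip [5.628e-01 1.000e-04 2.320e-01]
 back [ 0.563 -0.1    0.342]
side 1179 min [ 0.514 -0.118  0.223] max [0.634 0.025 0.357]
 lip [0.6125 0.0104 0.2544]
 back [ 0.592 -0.104  0.338]
```

```bash
python3 -m pendant '[{"translation":[1,0,-8],"twist":[0,-0.05,0],"grip":-1},{"translation":[1,0,-12],"twist":[0,-0.07,0],"grip":-1},{"translation":[1,0,-12],"twist":[0,-0.07,0],"grip":-1},{"translation":[1,0,-12],"twist":[0,-0.07,0],"grip":-1},{"translation":[1,0,-12],"twist":[0,-0.07,0],"grip":-1},{"translation":[0,0,0],"twist":[0,0,0],"grip":-1},{"translation":[0,0,0],"twist":[0,0,0],"grip":-1},{"translation":[0,0,0],"twist":[0,0,0],"grip":-1},{"translation":[0,0,0],"twist":[0,0,0],"grip":-1},{"translation":[0,0,0],"twist":[0,0,0],"grip":-1}]' 60
python3 - <<'E'
from tray import *
todo(*pose((0,-40,215),60)); lipnow()
t=snap('top')[0]; s=snap('side')[0]; w=snap('wrist')[0]
c=lambda im,f:cv2.resize(im,None,fx=f,fy=f,interpolation=cv2.INTER_AREA)
im=np.vstack([np.hstack([c(t,.7),c(w,.7)]),np.hstack([c(s,.7),c(t[100:240,180:367],2.1)[:294,:392]])])
print(im.shape); cv2.imwrite('pics/p7.png',im[:,:,::-1])
E
```

```text
t: 24.4
tool_pos: [0.5859, -0.08, 0.3863]
orientation: [1.443, 1.641, -0.869]
force: [-0.3, 0.2, -2.5]
opening: 0.0235
t 24.4 pos [585.9 -80.  386.3] shift mm [1.2 2.5 6.5] twist [-0.039  0.033 -0.017] deg 3.1 F [-0.3  0.2 -2.5] open 23.5
lip hop [[  0.6 -40.4 216.3]] lip down deg 61.9 q [ 0.35  0.14  1.53 -1.05  1.71  0.19]
(588, 784, 3)
```

View pics/p7.png

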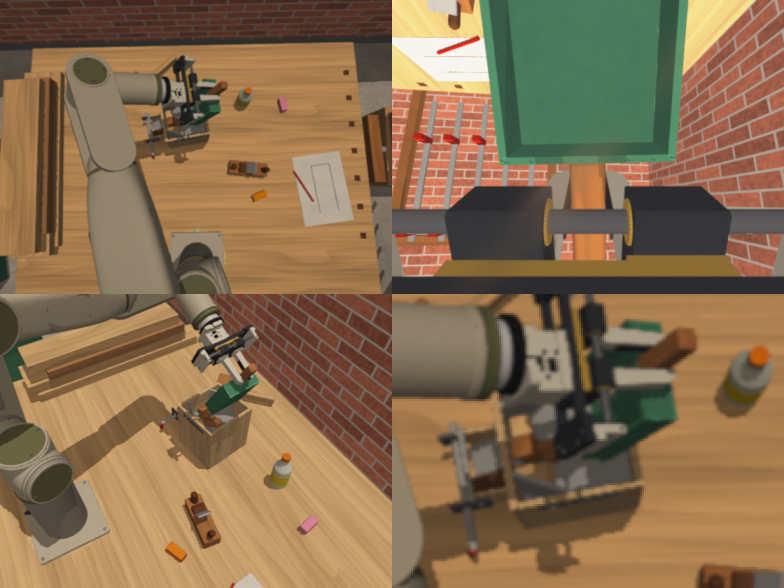

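The wrist panel shows an empty pan. The side panel shows brown blocks inside the hopper, and I see no blocks on the bench. The bar is still across the eyes. Now I'll level the tray and take it back.

```bash
python3 -m pendant '[{"translation":[-8,0,-4],"twist":[0,0.04,0],"grip":-1},{"translation":[-6,0,10],"twist":[0,0.1,0],"grip":-1},{"translation":[-3,0,15],"twist":[0,0.1,0],"grip":-1},{"translation":[-3,0,15],"twist":[0,0.1,0],"grip":-1},{"translation":[-3,0,15],"twist":[0,0.1,0],"grip":-1},{"translation":[-3,0,15],"twist":[0,0.1,0],"grip":-1},{"translation":[-3,0,15],"twist":[0,0.1,0],"grip":-1},{"translation":[-3,0,15],"twist":[0,0.1,0],"grip":-1},{"translation":[-2,0,15],"twist":[0,0.1,0],"grip":-1},{"translation":[-2,0,15],"twist":[0,0.1,0],"grip":-1}]' 60
python3 - <<'E'
from tray import *
todo(*pose((0,-90,240),0)); lipnow()
E
```

```text
t: 25.55
tool_pos: [0.5995, -0.173, 0.3123]
orientation: [2.006, 2.299, -0.109]
force: [-0.5, -0.5, -2.9]
opening: 0.0236
t 25.55 pos [ 599.5 -173.   312.3] shift mm [-53.9   6.3  71.9] twist [ 0.002  0.114 -0.033] deg 6.8 F [-0.5 -0.5 -2.9] open 23.6
lip hop [[  1.7 -30.3 283.9]] lip down deg 6.5 q [-0.3   0.13  1.33 -0.1   1.63 -0.45]
```

```bash
python3 -m pendant '[{"translation":[-20,0,0],"twist":[0,0.06,0],"grip":-1},{"translation":[-30,-15,0],"twist":[0,0.054,0],"grip":-1},{"translation":[-30,-20,0],"twist":[0,0,0],"grip":-1},{"translation":[-30,-20,5],"twist":[0,0,0],"grip":-1},{"translation":[-30,-20,5],"twist":[0,0,0],"grip":-1},{"translation":[-20,-20,5],"twist":[0,0,0],"grip":-1},{"translation":[-10,-20,5],"twist":[0,0,0.05],"grip":-1},{"translation":[0,-15,5],"twist":[0,0,0.07],"grip":-1},{"translation":[0,0,5],"twist":[0,0,0.07],"grip":-1},{"translation":[0,0,0],"twist":[0,0,0.05],"grip":-1}]' 60
python3 - <<'E'
from tray import *
todo([.4847,-.3832,.016],down(-97)); lipnow()
E
```

```text
t: 26.55
tool_pos: [0.4826, -0.3746, 0.2802]
orientation: [-2.348, -2.078, 0.004]
force: [-0.6, 0.1, -2.4]
opening: 0.0236
t 26.55 pos [ 482.6 -374.6  280.2] shift mm [ -8.9   4.7 264.1] twist [-0.006 -0.002  0.   ] deg 0.4 F [-0.6  0.1 -2.4] open 23.6
lip hop [[ -99.5 -215.1  273.5]] lip down deg -0.1 q [-0.74  0.15  1.36 -0.    1.64 -0.62]
```

Level and above the original place, so I'll descend in one call to about 50 mm and then measure the tray's pitch.

```bash
python3 -m pendant '[{"translation":[-5,3,20],"twist":[0,0,0],"grip":-1},{"translation":[-4,2,35],"twist":[0,0,0],"grip":-1},{"translation":[0,0,35],"twist":[0,0,0],"grip":-1},{"translation":[0,0,35],"twist":[0,0,0],"grip":-1},{"translation":[0,0,35],"twist":[0,0,0],"grip":-1},{"translation":[0,0,30],"twist":[0,0,0],"grip":-1},{"translation":[0,0,20],"twist":[0,0,0],"grip":-1},{"translation":[0,0,10],"twist":[0,0,0],"grip":-1},{"translation":[0,0,0],"twist":[0,0,0],"grip":-1},{"translation":[0,0,0],"twist":[0,0,0],"grip":-1}]' 60
python3 - <<'E'
from tray import *
todo([.4847,-.3832,.016],down(-97)); tray()
E
```

```text
t: 27.55
tool_pos: [0.4826, -0.3903, 0.0561]
orientation: [2.355, 2.077, -0.018]
force: [0.3, 0.7, -2.0]
opening: 0.0234
t 27.55 pos [ 482.6 -390.3   56.1] shift mm [ 7.7  1.4 40. ] twist [-0.006  0.01  -0.003] deg 0.7 F [ 0.3  0.7 -2. ] open 23.4
top 1800 min [ 0.436 -0.366  0.036] max [ 0.552 -0.199  0.087]
 lip [ 0.4926 -0.2119  0.0469]
 back [ 0.536 -0.352  0.073]
side 1924 min [ 0.42  -0.378  0.038] max [ 0.552 -0.2    0.185]
 lip [ 0.4904 -0.2132  0.0473]
 back [ 0.422 -0.37   0.185]
```

```bash
python3 -m pendant '[{"translation":[4,0,10],"twist":[0,0.01,0],"grip":-1},{"translation":[3,0,12],"twist":[0,0,0],"grip":-1},{"translation":[0,0,10],"twist":[0,0,0],"grip":-1},{"translation":[0,0,5],"twist":[0,0,0],"grip":-1},{"translation":[0,0,2],"twist":[0,0,0],"grip":-1},{"translation":[0,0,0],"twist":[0,0,0],"grip":-1},{"translation":[0,0,0],"twist":[0,0,0],"grip":-1},{"translation":[0,0,0],"twist":[0,0,0],"grip":-1},{"translation":[0,0,0],"twist":[0,0,0],"grip":-1},{"translation":[0,0,0],"twist":[0,0,0],"grip":-1}]' 60
python3 - <<'E'
from tray import *
todo([.4847,-.3832,.016],down(-97)); tray()
E
```

```text
t: 28.65
tool_pos: [0.486, -0.385, 0.0181]
orientation: [2.355, 2.077, -0.004]
force: [-0.5, 0.2, -2.5]
opening: 0.0238
t 28.65 pos [ 486.  -385.    18.1] shift mm [ 1.7 -1.5  2.1] twist [-0.     0.003 -0.003] deg 0.2 F [-0.5  0.2 -2.5] open 23.8
top 1700 min [ 0.438 -0.36  -0.001] max [ 0.554 -0.193  0.05 ]
 lip [ 0.4957 -0.2061  0.0104]
 back [ 0.54  -0.347  0.036]
side 1743 min [ 0.42  -0.387 -0.   ] max [ 0.553 -0.194  0.148]
 lip [ 0.488  -0.207   0.0106]
 back [ 0.423 -0.378  0.147]
```

Still about 2–3 mm up (force −2.5 N). I'll lower it a little more, release and retreat straight up.

```bash
python3 -m pendant '[{"translation":[0,0,2],"twist":[0,0,0],"grip":-1},{"translation":[0,0,1.5],"twist":[0,0,0],"grip":-1},{"translation":[0,0,1],"twist":[0,0,0],"grip":-1},{"translation":[0,0,0],"twist":[0,0,0],"grip":-1},{"translation":[0,0,0],"twist":[0,0,0],"grip":-1},{"translation":[0,0,0],"twist":[0,0,0],"grip":-1},{"translation":[0,0,0],"twist":[0,0,0],"grip":-1},{"translation":[0,0,0],"twist":[0,0,0],"grip":-1},{"translation":[0,0,0],"twist":[0,0,0],"grip":-1},{"translation":[0,0,0],"twist":[0,0,0],"grip":-1}]' 60
python3 -c "
from tray import *
todo([.4847,-.3832,.016],down(-97))"
```

```text
t: 29.75
tool_pos: [0.4873, -0.3863, 0.016]
orientation: [2.352, 2.075, -0.003]
force: [-0.1, -0.3, -0.6]
opening: 0.0235
t 29.75 pos [ 487.3 -386.3   16. ] shift mm [ 2.7 -3.  -0.1] twist [ 0.003  0.005 -0.003] deg 0.4 F [-0.1 -0.3 -0.6] open 23.5
```

```bash
python3 -m pendant '[{"translation":[0,0,0],"twist":[0,0,0],"grip":0},{"translation":[0,0,0],"twist":[0,0,0],"grip":0.3},{"translation":[0,0,0],"twist":[0,0,0],"grip":0.3},{"translation":[0,0,0],"twist":[0,0,0],"grip":0.3},{"translation":[0,0,-15],"twist":[0,0,0],"grip":0.3},{"translation":[0,0,-35],"twist":[0,0,0],"grip":0.3},{"translation":[0,0,-45],"twist":[0,0,0],"grip":0.3},{"translation":[0,0,-45],"twist":[0,0,0],"grip":0.3},{"translation":[0,0,-45],"twist":[0,0,0],"grip":0.3},{"translation":[-10,0,-45],"twist":[0,0,0],"grip":0.3}]' 60
python3 - <<'E'
from tray import *
tray(); todo([.48,-.38,.2])
p,d,i=snap('top'); s=snap('side')[0]; c=lambda im,f:cv2.resize(im,None,fx=f,fy=f,interpolation=cv2.INTER_CUBIC)
im=np.vstack([np.hstack([c(p,.7),c(s,.7)]),np.hstack([c(p[110:216,180:321],2.78)[:294,:392],c(s[110:250,180:367],2.1)[:294,:392]])])
cv2.imwrite('pics/end.png',im[:,:,::-1])
E
```

```text
t: 30.75
tool_pos: [0.482, -0.3906, 0.2499]
orientation: [-2.348, -2.073, 0.004]
force: [0.3, -0.7, -0.0]
opening: 0.0607
top 1873 min [ 0.436 -0.361 -0.004] max [ 0.556 -0.196  0.047]
 lip [ 0.4972 -0.2086  0.0076]
 back [ 0.538 -0.348  0.039]
side 2986 min [ 0.434 -0.366 -0.002] max [ 0.549 -0.195  0.048]
 lip [ 0.4965 -0.2083  0.0081]
 back [ 0.534 -0.353  0.043]
t 30.85 pos [ 484.6 -395.   257.7] shift mm [14.6 -6.6 57.6] F [ 0.8 -0.1  0.8] open 60.2
```

View pics/end.png

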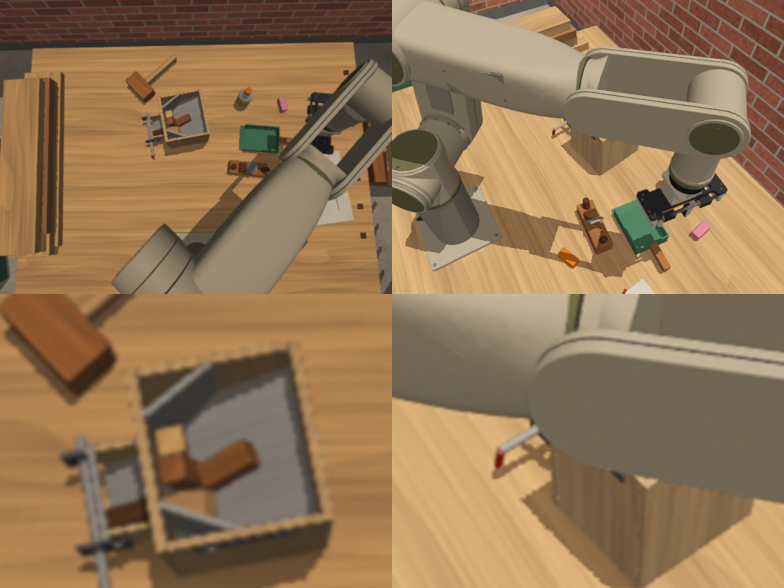

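The final picture shows five blocks in the hopper: light ones at (170,440) and (190,500), brown ones at (172,468) and (225,465), and a dark one in the spout at (125,513). The bar is across the front of the flap. The tray is flat and empty on the bench, and the plane and glue are where they were.

```bash
python3 -c "
from h import *
print(robot.close_job())"
```

```text
the job is handed in; nothing more can be done
None
```

The hopper is refilled and the job is handed in after about 31 s of the 72 s allowed.

- **Bar:** I pushed it through both eyes first. Its point reached hopper x of about 76 mm, some 23 mm beyond the far plate. After I let go it dropped into the holes with its leg hanging down, and the final picture shows it still across the flap.
- **Blocks:** I tipped the tray to about 62° over the -y wall. The final top view shows all five blocks inside: four in the box and one in the spout, held back by the flap. None are on the bench.
- **Tray:** it is empty and flat on the bench close to where it started. Its lip is at 8 mm and its rim at about 40–47 mm, and the gripper is open about 0.25 m above the bench.
- **Glue bottle and plane:** I did not touch them, and they look unmoved in the final picture.

**Slips and limits of the checks:**
- The first pinch on the bar was too high, so I gripped it again 7 mm lower.
- Early in the pour the lip drifted about 20 mm back towards the wall. I moved it forward again before tipping further.
- The last side view of the hopper was mostly blocked by the arm, so the block count rests on the top view.
- Every force reading at the end of a move was under 6 N. I did not log forces or joint speeds during the moves.

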